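# Run the lens exposure box with its dead-man key

### The job

Run the lens exposure box: gently lower its open lid, without slamming it, until it is fully closed over the lens blank inside, and only then press the green dead-man key on the round grey pod half-way down its 20 mm travel (10 mm, the run position). Never push the key to its stop; finish with the gripper still pressing it steadily at half-way, as it springs up when let go. Leave the lens in the box and all other things where they are.

Things in the scene. Friction and masses are not known exactly. Their poses are not given: they have to be found in the camera images.
- lamp_box: white open-topped box with a black front panel, 140 (x) x 130 (y) x 60 mm high, walls 6 mm, inner floor 10 mm above the worktop; fixed, it does not slide. Origin: centre of its underside; its x axis points to the hinge side (back, away from the robot at yaw 0), z up
- hinge_mid (a point): middle of the lid's hinge axis, on the back top edge of the box: 70 mm along the box's +x and 60 mm above its underside; its axes are the box's axes, the hinge runs along y
- lid (a joint): angle of the blue lid (rad): 0 closed, flat on the box; grows as the front edge rises, to 1.5; starts 0.8 to 1.25. Plate 142 mm from hinge to front edge, 130 mm wide, 10 mm thick, underside in the hinge axis's plane, with an amber window and a black tab (50 mm wide) 13 mm beyond the front edge. A stiff hinge keeps it where it is left; about 1 to 2 N at the front edge move it down
- lid_edge (a point): middle of the lid's front edge on the upper (outer) face, 140 mm from the hinge axis and 10 mm out from its plane; axes are the lid's (z out of the upper face, y along the hinge)
- lens: pale round lens blank, 67 mm across, 13 mm high, loose on the floor of the box between four pins. Origin: centre of its underside
- pod: round grey pod, 92 mm across at the foot, 42 mm high with its black collar; fixed. Origin: centre of its underside. Pod and box stand one in the bay at the left, the other in the bay at the right of the lower machine (280 mm high) in the middle; a machine 580 mm tall stands left of the left bay (y over 0.42, x over 0.42): come into that bay from its robot side
- key (a joint): travel of the green key (m): 0 released (up), 0.020 at the stop (fully down); half-way is 0.010. It moves straight down. The spring pushes up with 3 N at 0, 7 N at 0.010 and 11 N at 0.020, and returns the key when released
- key_top (a point): centre of the flat top of the key's green cap, 40 mm across, on a stem; 76 mm above the pod's underside when released. The stem's lower 10 mm seen above the collar is yellow, the upper 10 mm black: half-way down, the yellow has just sunk into the collar
- mug: white mug, 84x123x91 mm; loose bystander, origin under its centre
- tape: roll of tan tape, 92 mm across, 48 mm high; loose bystander, origin under its centre
- file: file with orange handle, 130 mm long; loose bystander, origin under its centre
- spectacles: dark spectacles, 135 mm wide; loose bystander, origin under its centre
Mind the look-alikes: they are no part of the job. Leave any pink look-alike of the pod alone.

How it is judged:
By the outcome, as a careful person would: the job done as asked, in the order asked, and still so for the second after the job is handed in, while the arm keeps its last pose, push and grip.
It also fails if it takes over 54 s, if anything falls off the work surface, if the arm or the gripper's body presses on something with over 40 N, if the wrist force passes 120 N, or if a joint passes its speed limit or range.

### The arm

A 6-joint arm with a two-finger parallel gripper is mounted at the origin on a cart in front of the work surface, level with it; the furniture and walls round the work are solid. World frame = base frame: x ahead of the robot, y to its left, z up, the work surface at z = 0. Lengths are in mm, angles in rad, forces in N, time in s.
With the tool pointing down it reaches from about 275 to 725 mm from the base axis. Payload 15.9 kg.
Tool frame: the origin (TCP) lies between the finger pads; the fingertips stand 25 mm ahead of it and the grasp point (between the pads) lies 6 mm ahead of it; z points along the fingers, y is the line along which they close (so a half turn about z gives the same grasp; the last joint's range is limited). The gripper opens to 85 mm and grips with 20 to 120 N. Pads are 22 mm wide; open, the fingers measure 114 mm over their backs; the gripper's body (76 mm by 85 mm) begins 54 mm behind the grasp point. The pads swing forward as they close: fully open they stand 13 mm farther back than shut.
Start: joints at [1.244, 0.213, -0.034, 1.323, 0, 1.571], TCP at [160.501, 473.524, 256.306] pointing down, gripper open.
Joint ranges: [-2.98, 2.98], [-0.74, 1.72], [-1.14, 1.35], [-2.1, 2.04], [-1.57, 1.44], [-3.14, 3.14]. Speed limits (rad/s): [1.89, 1.89, 2.39, 2.57, 3.14, 3.14].

### API

Orientations are given as a unit quaternion [x, y, z, w].
In Python, from workcell import * gives the robot as it stands. The module is installed in compiled form; this text tells all that it offers.
- The arm moves only by the tool apply_moves, never from a script. Its argument "targets" is a list of rows, each a list of 2 entries, a list of its own where there are three numbers: the shift along the world's x, y, z in cm, then the turn about the world's z in degrees. In form: [[[tx, ty, tz], twist], ...]. A call has 1 to 10 rows; each row shifts and turns the commanded pose from where the row before left it; what a row does not reach is not made up. A row lasts 1/10 s, in which the tool goes at most 50 mm and 8.59 degrees, less where a joint would pass 70% of its speed; a pose out of reach is approached as far as the arm can. A call with a gripper value outside its range is refused whole. "gripper" is the opening, from 0 (shut) to 1 (fully open), set as the call begins (left out, the last holds). The fingers move at their own pace and stop on an object; "grip_force" is the grip in N (left out, the last holds). Time passes only in rows, so rows that do not move let the fingers close. It gives the time, the measured TCP pose, the force, the opening and the grip force at its end, in the units of the state.
- read_state(): the state, without advancing time (a new reading comes with each control period).
- camera(name): name is "side" or "top" or "wrist"; returns a dict with "pixels" (384x512x3 uint8, red, green, blue), "fx", "fy", "cx", "cy" (pixels), "origin" and "orientation" of the camera in the world; the wrist camera has in their place "hand_eye" (4x4, takes a point from camera to tool coordinates, whose origin is the TCP and whose axes are the flange's). Camera axes: x right, y down, z forward; pixel columns grow to the right and rows downward; lengths in mm; the calibration is good to about 2 mm. A picture is of the moment at which its call begins: read the wrist's pose just before it. There is no depth.
- finish_job(): hands the job in; it is judged then, once.
The state is a dict: "time_s": time; "joint_pos": joint angles; "joint_velocities": joint speeds; "tau": joint torques, N m; "ee_pos": TCP position; "tcp_rot": TCP orientation; "force": force on the tool from outside, world axes, zero at the start; "wrist_torque": the same for the moment, N m; "gripper_width": finger opening in mm; "gripper_force": force on a finger pad.
Only numpy, scipy, OpenCV 4.12 (cv2) and the standard library are available. Lean on these libraries where they do the work, as an engineer would, in place of code of your own. Each camera call takes 0.05 s, during which the arm holds its last target. There are 200 camera calls.

## Working session

There is one attempt and no reset: what is moved stays moved. The work goes in short steps, Python scripts to look and compute and a tool call to move; the robot and the scene stay as the last step left them, time stands still between calls to the robot, and variables do not carry over. Pictures are saved under pics/ and viewed, at most 10 in all, crops included, and the job is handed in when it is done.

Besides the shell and the picture viewer there is one more tool, called after "Call:" by a JSON object that holds its "api" and its "payload", one argument or row to a line. apply_moves: Moves the arm, as the interface text tells. Its arguments: {"type":"object","properties":{"targets":{"type":"array","items":{"type":"array"}},"gripper":{"type":"number"},"grip_force":{"type":"number"}},"required":["targets"]}

```bash
mkdir -p pics; cat > h.py <<'E'
from workcell import *
import numpy as np, cv2, pickle
from scipy.spatial.transform import Rotation as R
def shot(n,f):
    s=read_state(); c=camera(n); c['s']=s
    if 'hand_eye' in c:
        T=np.eye(4);T[:3,:3]=R.from_quat(s['tcp_rot']).as_matrix();T[:3,3]=s['ee_pos'];M=T@np.array(c['hand_eye']);c['o']=M[:3,3];c['R']=M[:3,:3]
    else:
        c['o']=np.array(c['origin']); q=np.array(c['orientation']); c['R']=q if q.shape==(3,3) else R.from_quat(q).as_matrix()
    pickle.dump(c,open(f'pics/{f}.pkl','wb')); return c
def load(f): return pickle.load(open(f'pics/{f}.pkl','rb'))
def bgr(c): return c['pixels'][:,:,::-1].copy()
def ray(c,u,v):
    d=c['R']@np.array([(u-c['cx'])/c['fx'],(v-c['cy'])/c['fy'],1]); return d/np.linalg.norm(d)
def onz(c,u,v,z):
    d=ray(c,u,v); return c['o']+d*(z-c['o'][2])/d[2]
def proj(c,p):
    q=c['R'].T@(np.array(p)-c['o']); return c['cx']+c['fx']*q[0]/q[2], c['cy']+c['fy']*q[1]/q[2]
def tri(c1,p1,c2,p2):
    a,b=ray(c1,*p1),ray(c2,*p2); t=np.linalg.lstsq(np.c_[a,-b],c2['o']-c1['o'],rcond=None)[0]
    x,y=c1['o']+t[0]*a,c2['o']+t[1]*b; return (x+y)/2,np.linalg.norm(x-y)
E
python3 - <<'E'
from h import *
np.set_printoptions(precision=3,suppress=True)
a=shot('side','s0');b=shot('top','t0');c=shot('wrist','w0')
for x in(a,b,c): print(x['o'],x['R'].tolist(),x['fx'],x['cx'],x['cy'])
print(read_state())
im=np.vstack([np.hstack([bgr(a),bgr(b)])])
cv2.imwrite('pics/a.png',cv2.resize(im,(800,300))) 
cv2.imwrite('pics/s0.png',cv2.resize(bgr(a),(800,600)));cv2.imwrite('pics/t0.png',cv2.resize(bgr(b),(800,600)))
E
```

```text
[ -27.94   578.132 1269.809] [[-0.6612328467431245, -0.6277952190128822, 0.4106632262238131], [-0.7501806044385766, 0.553670585031333, -0.3614940442043732], [-0.00042791606105627156, -0.5471033231992186, -0.8370649739609322]] 350.14937727302765 254.31600164703465 188.98375822117825
[   2.575  373.016 1653.535] [[-0.4460396920214246, -0.8294804971430081, 0.3361706382193733], [-0.895002360588234, 0.41152887443730274, -0.1720893955066823], [0.004400872972634168, -0.37763221573874606, -0.9259452154168322]] 454.69335328379856 256.81118764160806 192.04441662272066
[ 90.887 497.871 373.387] [[0.3197534515645572, 0.9065002382565062, 0.27570826656712766], [0.9475003197274382, -0.3056296709689412, -0.09398749033684879], [-0.000935055589156183, 0.291286495162949, -0.9566354077738972]] 292.864781853709 251.8016776743179 190.55710163151534
{'time_s': 0.15, 'joint_pos': array([ 1.244,  0.213, -0.035,  1.324,  0.   ,  1.571]), 'joint_velocities': array([ 0.   , -0.003,  0.003, -0.001,  0.   , -0.   ]), 'tau': array([  0.   , -68.641,  48.725,   0.013,  -0.   ,  -0.   ]), 'ee_pos': array([160.426, 473.32 , 255.948]), 'tcp_rot': array([ 0.163,  0.987, -0.   , -0.   ]), 'force': array([0.004, 0.107, 0.073]), 'wrist_torque': array([0.05 , 0.002, 0.044]), 'gripper_force': 0.0, 'gripper_width': 85.27142825340003}
```

View pics/s0.png

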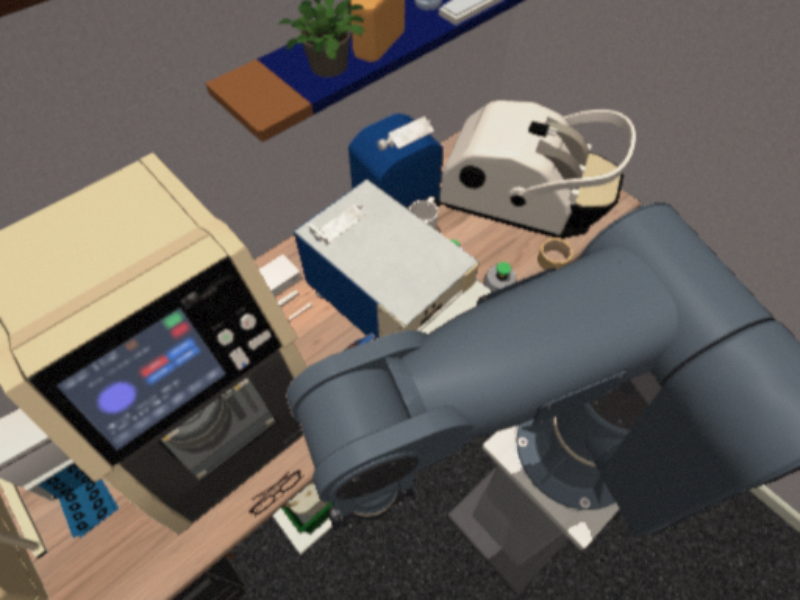

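View pics/t0.png

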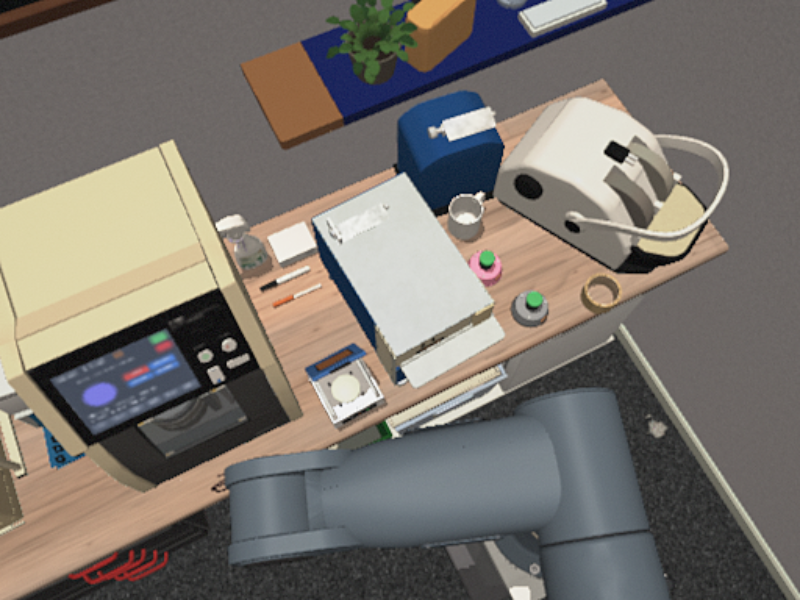

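The top view shows the box at about (345,390), its blue lid raised at (335,362), the grey pod at (530,308) and the pink look-alike at (487,265). In the side view the arm hides the box, and the grey pod is at (500,272). Candidates for the pod are grey (530,308) and pink (487,265). I choose grey and check it in a close crop.

```bash
python3 - <<'E'
from h import *
np.set_printoptions(precision=1,suppress=True)
b=load('t0');a=load('s0');k=512/800
def green(c,lo,hi):
    h=cv2.cvtColor(bgr(c),cv2.COLOR_BGR2HSV);m=cv2.inRange(h,(50,120,60),(80,255,255))
    n,l,s,ce=cv2.connectedComponentsWithStats(m)
    return [(ce[i],s[i]) for i in range(1,n) if s[i][4]>15]
for c in(a,b):
    for ce,s in green(c,0,0): print(ce,s,onz(c,*ce,76))
for n,p,z in [('podfoot',(530,308),20),('boxfrontL',(307,382),60),('lens',(345,388),20),('boxL',(335,428),60),('boxR',(383,400),60),('lidtop',(335,357),150)]:
    print(n,onz(b,p[0]*k,p[1]*k,z))
im=bgr(b)
x=cv2.resize(im[215:280,185:255],None,fx=6,fy=6,interpolation=3)
y=cv2.resize(im[150:215,300:370],None,fx=5.5,fy=6,interpolation=3)
cv2.imwrite('pics/c1.png',np.hstack([x[:390],y[:390,:380]]))
cv2.imwrite('pics/w0.png',bgr(load('w0')))
E
```

```text
[195.3   4.2] [192   1   8   8  33] [1830.6 -570.4   76. ]
[321.7 171.8] [318 169   8   7  46] [ 434.9 -207.3   76. ]
[110.2 204.5] [107 202   7   6  22] [879.8 539.1  76. ]
[197.1 330.9] [182 322  31  18  76] [270.  561.6  76. ]
[227.4   8.2] [225   3   7  11  36] [1430.9 -199.1   76. ]
[253.6   9.7] [250   8   7   5  18] [1371.2 -300.5   76. ]
[215.5  13.3] [209  11  15   7  31] [1428.  -139.2   76. ]
[258.5  26.7] [252  24  15   6  22] [1275.1 -277.    76. ]
[218.9  30.3] [213  28  12   5  21] [1333.8 -112.7   76. ]
[311.5 165.2] [308 161   9  10  66] [ 581.7 -157.9   76. ]
[341.6 191.3] [337 187  10  10  77] [ 436.4 -206.6   76. ]
[246.5 276.2] [242 270   8  12  34] [308.  253.3  76. ]
podfoot [ 435.1 -206.4   20. ]
boxfrontL [494.9 363.4  60. ]
lens [453.9 288.6  20. ]
boxL [368.6 349.8  60. ]
boxR [378.5 224.6  60. ]
lidtop [491.9 285.6 150. ]
```

View pics/c1.png

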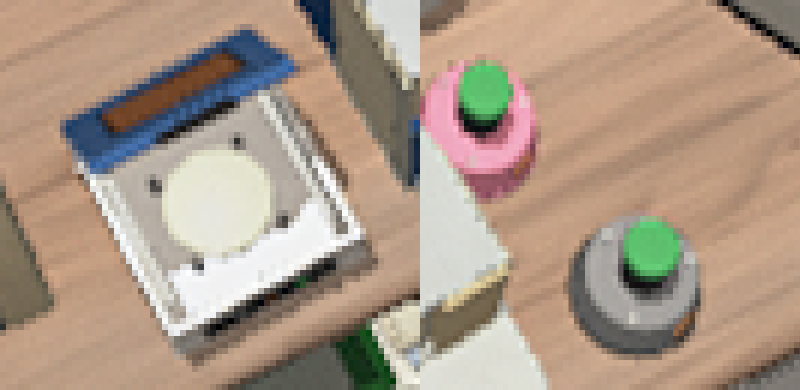

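View pics/w0.png

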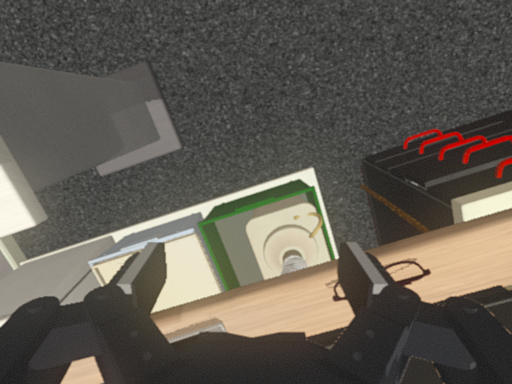

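The left crop shows the raised blue lid with its tab at (205,120), the lens at (217,205), and the box's front top corners at (172,330) and (365,235). The right crop shows the grey pod under its green key at (650,250), with the pink one clearly a different pod. The wrist view shows only drawers and the spectacles. Next I work out the box pose and the lid angle.

```bash
python3 - <<'E'
from h import *
np.set_printoptions(precision=1,suppress=True)
b=load('t0');g=lambda x,y:(185+x/6-.4,215+y/6-.4)
FL=onz(b,*g(172,332),60);FR=onz(b,*g(367,237),60);BL=onz(b,*g(65,127),65);BR=onz(b,*g(250,30),65)
print(FL,FR,np.linalg.norm(FL-FR),BL,BR,np.linalg.norm(BL-BR),np.linalg.norm(FL-BL),np.linalg.norm(FR-BR))
print('lens',onz(b,*g(217,203),23))
fm=(FL+FR)/2; bm=(BL+BR)/2; print(fm,bm)
yv=(FL-FR)[:2]/np.linalg.norm(FL-FR); ax=np.array([yv[1],-yv[0]]);print('yaw',np.degrees(np.arctan2(ax[1],ax[0])))
# refined: pair yaw from all
v=bm[:2]-fm[:2];print('yaw2',np.degrees(np.arctan2(v[1],v[0])))
yaw=np.arctan2(ax[1],ax[0])
h=np.r_[fm[:2]+ax*140,60]
print('hinge',h)
y3=np.r_[yv,0];a3=np.r_[ax,0]
for th in np.arange(.7,1.35,.1):
    P=lambda r,hh,s:h-a3*(r*np.cos(th)-hh*np.sin(th))+np.array([0,0,r*np.sin(th)+hh*np.cos(th)])+y3*s
    q=[np.array(proj(b,p)) for p in (P(142,10,65),P(142,10,-65),P(142,0,65),P(142,0,-65),P(155,5,0))]
    print(round(th,1),*[((u-[184.6,214.6])*6).round() for u in q])
k=.64
for n,p,z in [('mach top near-left',(403,352),280),('near right',(493,300),280),('far left',(313,218),280),('footL',(397,382),0),('tray',(412,385),50)]:
    print(n,onz(b,p[0]*k,p[1]*k,z))
s=read_state();print(R.from_quat(s['tcp_rot']).as_matrix())
E
```

```text
[383.3 347.5  60. ] [383.7 219.5  60. ] 127.98966823471807 [524.9 353.7  65. ] [531.2 227.4  65. ] 126.50277458738978 141.84194389045635 147.84442847206012
lens [452.7 289.1  23. ]
[383.5 283.5  60. ] [528.1 290.5  65. ]
yaw 0.16040913601925785
yaw2 2.791973533590602
hinge [523.5 283.9  60. ]
0.7 [127. 234.] [336. 134.] [133. 248.] [341. 148.] [242. 202.]
0.8 [118. 214.] [328. 114.] [124. 228.] [334. 128.] [232. 180.]
0.9 [108. 192.] [318.  92.] [115. 207.] [325. 107.] [222. 156.]
1.0 [ 98. 169.] [309.  69.] [105. 185.] [315.  85.] [211. 132.]
1.1 [ 87. 146.] [298.  47.] [ 95. 162.] [306.  63.] [200. 107.]
1.2 [ 76. 123.] [288.  24.] [ 84. 139.] [295.  40.] [188.  82.]
1.3 [ 66. 100.] [277.   1.] [ 73. 116.] [285.  17.] [177.  56.]
mach top near-left [397.9 165.3 280. ]
near right [416.2 -54.  280. ]
far left [760.9 204.3 280. ]
footL [417.3 169.6   0. ]
tray [382.8 147.7  50. ]
[[-0.9  0.3 -0. ]
 [ 0.3  0.9 -0. ]
 [ 0.  -0.  -1. ]]
```

Estimate: hinge at about (525,287,60), yaw about 1.5°, and lid angle about 1.05. The key top is at (436,-207,76). I'm moving to hover above and behind the lid edge with the gripper shut.

Call:
{"api": "apply_moves", "payload": {
  "targets": [
    [[3.1,-1.9,0.2],2],
    [[3.1,-1.9,0.2],2],
    [[3.1,-1.9,0.2],2],
    [[3.1,-1.9,0.2],2],
    [[3.1,-1.9,0],2],
    [[3.1,-1.9,0],2],
    [[3.1,-1.9,0],2],
    [[3.1,-1.9,0],2],
    [[3.1,-1.9,0],2],
    [[3.1,-1.5,0],2]
  ],
  "gripper": 0
}}

```text
time_s: 1.15
ee_pos: [471.6, 286.2, 264.2]
tcp_rot: [-0.012, 1.0, -0.0, -0.0]
force: [0.1, 1.3, 0.1]
gripper_width: 0.1
gripper_force: 0.0
```

```bash
python3 - <<'E'
from h import *
np.set_printoptions(precision=2,suppress=True)
s=read_state();print(s['time_s'],s['ee_pos'],s['tcp_rot'],s['force'],s['gripper_width'])
w=shot('wrist','w1');t=shot('top','t1')
cv2.imwrite('pics/v1.png',np.hstack([cv2.resize(bgr(w),(480,360)),cv2.resize(bgr(t)[150:290,170:290],(308,360))]))
E
```

```text
1.15 [471.61 286.23 264.19] [-0.01  1.   -0.   -0.  ] [0.1  1.27 0.15] 0.05455029677902033
```

View pics/v1.png

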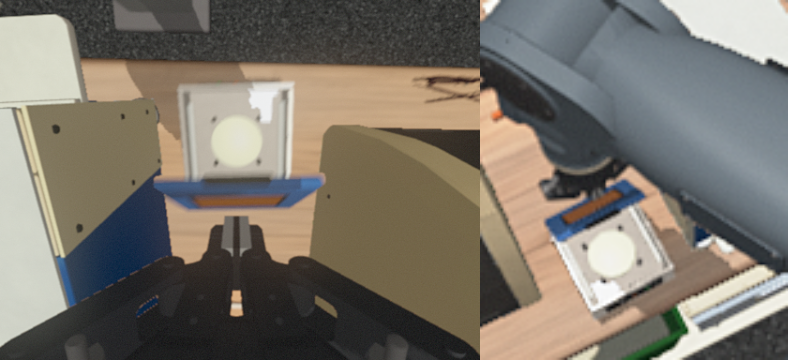

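The wrist view shows the lid's front edge from (155,180) to (325,178), the closed fingers at (237,235) just behind the lid, and the lens inside the box. The gripper is centred on the lid.

```bash
python3 - <<'E'
from h import *
np.set_printoptions(precision=1,suppress=True)
w=load('w1');k=512/480
for z in(170,180,190,200):
    a,b=[onz(w,u*k,v*k,z) for u,v in((155,182),(325,180))];print(z,a,b,np.linalg.norm(a-b))
a,b=[onz(w,u*k,v*k,60) for u,v in((180,85),(293,82))];print(a,b,np.linalg.norm(a-b))
h=cv2.cvtColor(bgr(w),cv2.COLOR_BGR2HSV);m=cv2.inRange(h,(100,110,60),(125,255,255));m[:,:150]=0;m[:,360:]=0;m[240:]=0
ys,xs=np.nonzero(m);print(xs.min(),xs.max(),[(x,ys[xs==x].min(),ys[xs==x].max()) for x in range(xs.min(),xs.max()+1,15)])
E
```

```text
170 [467.  221.2 170. ] [461.9 358.5 170. ] 137.39296571619414
180 [463.7 224.2 180. ] [458.9 355.1 180. ] 130.9038478198812
190 [460.5 227.3 190. ] [455.9 351.6 190. ] 124.41472992356839
200 [457.2 230.3 200. ] [452.9 348.1 200. ] 117.92561202725554
[388.9 222.7  60. ] [382.7 347.8  60. ] 125.24276724352839Traceback (most recent call last):
  File "<stdin>", line 8, in <module>
    return umr_minimum(a, axis, None, out, keepdims, initial, where)
ValueError: zero-size array to reduction operation minimum which has no identity
```

The lid edge at about (461,290,180) agrees with the first estimate. Descending.

Call:
{"api": "apply_moves", "payload": {
  "targets": [
    [[0.5,0.3,-1.5],1],
    [[0.1,0,-1.5],0],
    [[0,0,-1.2],0],
    [[0,0,-0.8],0],
    [[0,0,-0.4],0],
    [[0,0,-0.3],0],
    [[0,0,-0.3],0],
    [[0,0,0],0]
  ]
}}

```text
time_s: 2.05
ee_pos: [476.5, 290.6, 204.3]
tcp_rot: [-0.02, 1.0, 0.0, 0.0]
force: [0.2, -0.3, 0.4]
gripper_width: 0.1
gripper_force: 0.0
```

Call:
{"api": "apply_moves", "payload": {
  "targets": [
    [[-0.35,0,-0.2],0],
    [[-0.35,0,-0.2],0],
    [[-0.35,0,-0.2],0],
    [[-0.35,0,-0.2],0],
    [[-0.35,0,-0.25],0],
    [[-0.3,0,-0.25],0],
    [[0,0,0],0]
  ]
}}

```text
time_s: 2.75
ee_pos: [455.4, 290.5, 190.9]
tcp_rot: [-0.02, 1.0, -0.0, -0.0]
force: [0.1, 0.1, -1.1]
gripper_width: 0.0
gripper_force: 0.0
```

Call:
{"api": "apply_moves", "payload": {
  "targets": [
    [[-0.4,0,-0.3],0],
    [[-0.4,0,-0.3],0],
    [[-0.4,0,-0.3],0],
    [[-0.35,0,-0.33],0],
    [[-0.35,0,-0.33],0],
    [[-0.35,0,-0.35],0],
    [[-0.3,0,-0.35],0],
    [[-0.3,0,-0.38],0],
    [[-0.3,0,-0.4],0],
    [[-0.2,0,-0.3],0]
  ]
}}

```text
time_s: 3.75
ee_pos: [422.1, 290.5, 157.5]
tcp_rot: [-0.02, 1.0, -0.0, -0.0]
force: [0.1, -0.7, 1.0]
gripper_width: 0.2
gripper_force: 0.5
```

```bash
python3 - <<'E'
from h import *
w=shot('wrist','w2');t=shot('top','t2')
cv2.imwrite('pics/v2.png',np.hstack([cv2.resize(bgr(w),(480,360)),cv2.resize(bgr(t)[190:290,170:256],(308,360))]))
E
```

```text
(no output)
```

View pics/v2.png

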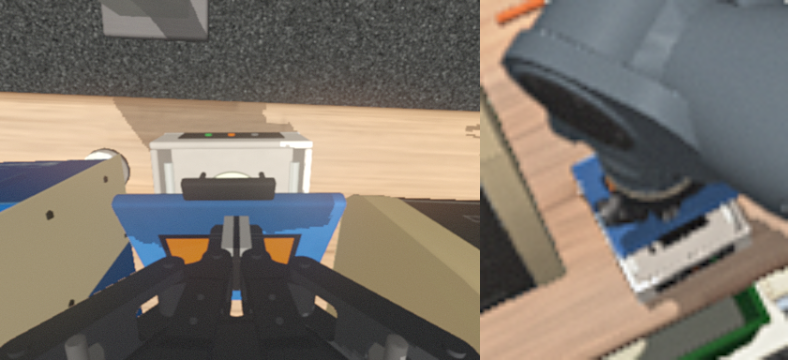

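The lid is partly lowered with the fingertips on its upper face behind the tab, at (237,230). The box's front edge is at (230,135). Continuing.

Call:
{"api": "apply_moves", "payload": {
  "targets": [
    [[-0.3,0,-0.4],0],
    [[-0.3,0,-0.5],0],
    [[-0.3,0,-0.5],0],
    [[-0.25,0,-0.5],0],
    [[-0.25,0,-0.5],0],
    [[-0.2,0,-0.5],0],
    [[-0.15,0,-0.5],0],
    [[-0.1,0,-0.5],0],
    [[-0.1,0,-0.5],0],
    [[-0.1,0,-0.4],0]
  ]
}}

```text
time_s: 4.85
ee_pos: [401.9, 290.5, 109.4]
tcp_rot: [-0.02, 1.0, -0.0, -0.0]
force: [0.9, -0.5, 0.9]
gripper_width: -0.2
gripper_force: 0.4
```

Call:
{"api": "apply_moves", "payload": {
  "targets": [
    [[0,0,-0.3],0],
    [[0,0,-0.3],0],
    [[0,0,-0.25],0],
    [[0,0,0],0]
  ]
}}

```text
time_s: 5.25
ee_pos: [402.0, 290.5, 101.1]
tcp_rot: [-0.02, 1.0, -0.0, -0.0]
force: [-0.6, -0.2, -0.1]
gripper_width: -0.0
gripper_force: 0.0
```

Call:
{"api": "apply_moves", "payload": {
  "targets": [
    [[0,0,-0.2],0],
    [[0,0,-0.2],0],
    [[0,0,-0.1],0],
    [[0,0,-0.1],0],
    [[0,0,0],0]
  ]
}}

```text
time_s: 5.75
ee_pos: [402.0, 290.5, 95.3]
tcp_rot: [-0.02, 1.0, -0.0, -0.0]
force: [0.4, 0.6, 0.7]
gripper_width: -0.3
gripper_force: 0.0
```

Call:
{"api": "apply_moves", "payload": {
  "targets": [
    [[0,0,-0.1],0],
    [[0,0,-0.1],0],
    [[0,0,0],0]
  ]
}}

```text
time_s: 6.05
ee_pos: [402.1, 290.6, 94.7]
tcp_rot: [-0.02, 1.0, 0.0, 0.0]
force: [-7.9, -5.3, 26.7]
gripper_width: 0.1
gripper_force: 13.1
```

The lid bottomed out at tip height 70 mm, which means fully closed. I'm lifting off and crossing to the pod in front of and above the middle machine.

Call:
{"api": "apply_moves", "payload": {
  "targets": [
    [[0,0,0.3],0],
    [[0,0,1],0],
    [[0,0,3],0],
    [[-0.5,0,4],0],
    [[-1,0,4],0],
    [[-1,0,4],0],
    [[-1,0,4],0],
    [[-1,0,4],0]
  ]
}}

```text
time_s: 6.85
ee_pos: [356.3, 290.2, 338.7]
tcp_rot: [-0.02, 1.0, 0.0, 0.0]
force: [0.8, -0.3, -0.0]
gripper_width: -0.1
gripper_force: 0.0
```

```bash
python3 - <<'E'
from h import *
w=shot('wrist','w3');cv2.imwrite('pics/v3.png',bgr(w));print(read_state()['ee_pos'])
E
```

```text
[356.08649686 290.89552481 344.68523061]
```

View pics/v3.png

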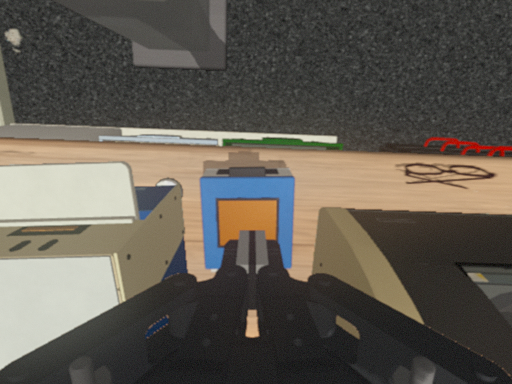

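The lid lies flat over the box, front edge from (202,178) to (293,178), with the tab at (247,171). Next I cross to the pod.

Call:
{"api": "apply_moves", "payload": {
  "targets": [
    [[0,-4,0.5],0],
    [[0,-4,0.5],0],
    [[0,-4.5,0.5],0],
    [[0,-4.5,0],0],
    [[0,-4.5,0],0],
    [[0,-4.5,0],0],
    [[0,-4.5,0],0],
    [[0,-4.5,0],0],
    [[0,-4.5,0],0],
    [[1,-4.5,0],0]
  ]
}}

```text
time_s: 7.9
ee_pos: [366.0, -151.4, 352.4]
tcp_rot: [-0.02, 1.0, -0.0, 0.001]
force: [2.1, 1.3, -0.1]
gripper_width: 0.2
gripper_force: 0.0
```

```bash
python3 - <<'E'
from h import *
np.set_printoptions(precision=1,suppress=True)
w=load('w3');a,b=onz(w,202,178,70),onz(w,293,178,70);print(a,b,np.linalg.norm(a-b))
print(read_state()['ee_pos'])
w=shot('wrist','w4');
h=cv2.cvtColor(bgr(w),cv2.COLOR_BGR2HSV);m=cv2.inRange(h,(50,120,60),(80,255,255))
n,l,s,ce=cv2.connectedComponentsWithStats(m)
for i in range(1,n):
    if s[i][4]>40: print(ce[i],s[i],onz(w,*ce[i],76))
E
```

```text
[385.4 224.5  70. ] [380.3 348.2  70. ] 123.82663256716567
[ 366.  -151.4  352.4]
[411.8 143.5] [350 140 118   8 416] [338.2  62.7  76. ]
[207.5 204.5] [196 192  23  26 449] [ 436.2 -211.2   76. ]
```

The wrist view gives the key at (436,-211), which agrees with the earlier fix (436,-207). Going above it.

Call:
{"api": "apply_moves", "payload": {
  "targets": [
    [[3,-2.7,-2],0],
    [[3,-2,-3],0],
    [[1,-1,-4],0],
    [[0,0,-4],0],
    [[0,0,-4],0],
    [[0,0,-3.5],0],
    [[0,0,-2],0],
    [[0,0,0],0]
  ]
}}

```text
time_s: 8.75
ee_pos: [435.5, -205.7, 124.4]
tcp_rot: [-0.02, 1.0, 0.001, -0.002]
force: [0.2, 0.9, 0.7]
gripper_width: 0.4
gripper_force: 0.0
```

```bash
python3 - <<'E'
from h import *
print(read_state()['ee_pos'])
w=shot('wrist','w5');t=shot('side','s5');p=proj(t,[436,-208,60]);print(p)
u,v=int(p[0]),int(p[1]);c=bgr(t)[max(0,v-30):v+30,u-26:u+26]
cv2.imwrite('pics/v5.png',np.hstack([cv2.resize(bgr(w),(480,360)),cv2.resize(c,(312,360),interpolation=2)]))
E
```

```text
[ 435.53127612 -205.72708537  124.39860325]
(np.float64(321.05197393760056), np.float64(173.76993332849588))
```

View pics/v5.png

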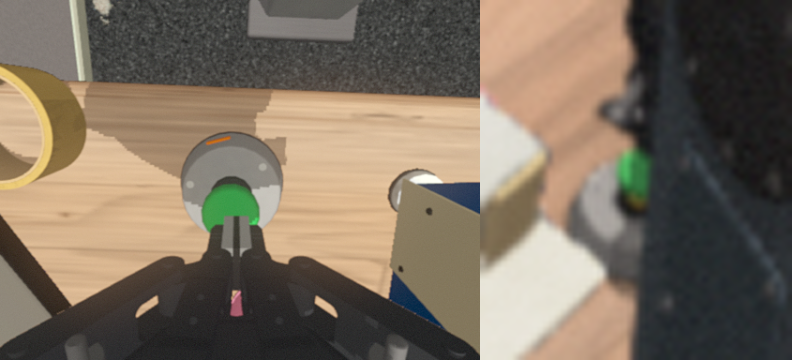

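The green cap is under the fingertips with its centre at (231,210), about 3 mm to -y of the fingers. I'll correct that and approach gently.

Call:
{"api": "apply_moves", "payload": {
  "targets": [
    [[0,-0.3,-0.5],0],
    [[0,0,-0.6],0],
    [[0,0,-0.5],0],
    [[0,0,-0.3],0],
    [[0,0,-0.1],0],
    [[0,0,0],0],
    [[0,0,0],0]
  ]
}}

```text
time_s: 9.55
ee_pos: [437.1, -209.5, 106.5]
tcp_rot: [-0.02, 1.0, -0.0, 0.0]
force: [0.6, 0.0, -0.4]
gripper_width: -0.2
gripper_force: 0.0
```

Call:
{"api": "apply_moves", "payload": {
  "targets": [
    [[0,0,-0.1],0],
    [[0,0,0],0]
  ]
}}

```text
time_s: 9.75
ee_pos: [437.0, -209.5, 105.4]
tcp_rot: [-0.02, 1.0, -0.0, 0.0]
force: [-0.3, -0.7, 0.9]
gripper_width: 0.1
gripper_force: 0.0
```

Call:
{"api": "apply_moves", "payload": {
  "targets": [
    [[0,0,-0.1],0],
    [[0,0,0],0]
  ]
}}

```text
time_s: 9.95
ee_pos: [437.0, -209.5, 104.3]
tcp_rot: [-0.02, 1.0, 0.0, -0.0]
force: [-0.8, 0.5, -0.1]
gripper_width: -0.0
gripper_force: 0.0
```

Call:
{"api": "apply_moves", "payload": {
  "targets": [
    [[0,0,-0.1],0],
    [[0,0,0],0]
  ]
}}

```text
time_s: 10.15
ee_pos: [437.0, -209.4, 103.3]
tcp_rot: [-0.02, 1.0, 0.0, -0.0]
force: [-0.2, -0.5, -0.3]
gripper_width: -0.2
gripper_force: 0.0
```

Call:
{"api": "apply_moves", "payload": {
  "targets": [
    [[0,0,-0.1],0],
    [[0,0,0],0]
  ]
}}

```text
time_s: 10.35
ee_pos: [436.9, -209.4, 102.3]
tcp_rot: [-0.02, 1.0, 0.0, -0.0]
force: [0.4, 0.1, 0.6]
gripper_width: 0.3
gripper_force: 0.0
```

Call:
{"api": "apply_moves", "payload": {
  "targets": [
    [[0,0,-0.1],0],
    [[0,0,0],0]
  ]
}}

```text
time_s: 10.55
ee_pos: [436.9, -209.5, 101.3]
tcp_rot: [-0.02, 1.0, 0.0, -0.0]
force: [0.3, 0.4, 0.6]
gripper_width: -0.1
gripper_force: 0.0
```

Call:
{"api": "apply_moves", "payload": {
  "targets": [
    [[0,0,-0.1],0],
    [[0,0,0],0]
  ]
}}

```text
time_s: 10.75
ee_pos: [437.0, -209.5, 100.4]
tcp_rot: [-0.02, 1.0, -0.0, 0.0]
force: [-1.4, -0.2, 2.0]
gripper_width: -0.1
gripper_force: 1.4
```

Call:
{"api": "apply_moves", "payload": {
  "targets": [
    [[0,0,-0.1],0],
    [[0,0,0],0]
  ]
}}

```text
time_s: 10.95
ee_pos: [437.0, -209.5, 99.4]
tcp_rot: [-0.02, 1.0, -0.0, 0.0]
force: [-0.8, 0.2, 3.2]
gripper_width: -0.1
gripper_force: 1.6
```

Contact came at about 100.8, so half-way is a TCP height of about 90.8. Pressing down slowly.

Call:
{"api": "apply_moves", "payload": {
  "targets": [
    [[0,0,-0.2],0],
    [[0,0,-0.2],0],
    [[0,0,-0.2],0],
    [[0,0,-0.1],0],
    [[0,0,-0.1],0],
    [[0,0,0],0],
    [[0,0,0],0]
  ]
}}

```text
time_s: 11.65
ee_pos: [437.1, -209.5, 91.4]
tcp_rot: [-0.02, 1.0, -0.0, 0.0]
force: [-1.0, 1.3, 6.8]
gripper_width: -0.1
gripper_force: 3.2
```

```bash
python3 - <<'E'
from h import *
F=[];Z=[]
for i in range(24):
    w=shot('wrist','w6');s=read_state();F.append(s['force'][2]);Z.append(s['ee_pos'][2])
print(np.mean(F),np.std(F),np.mean(Z),s['time_s'])
cv2.imwrite('pics/v6.png',cv2.resize(bgr(w)[100:280,150:350],(800,600)))
E
```

```text
6.43578480955082 0.5472616109713776 91.41004979569287 12.85
```

View pics/v6.png

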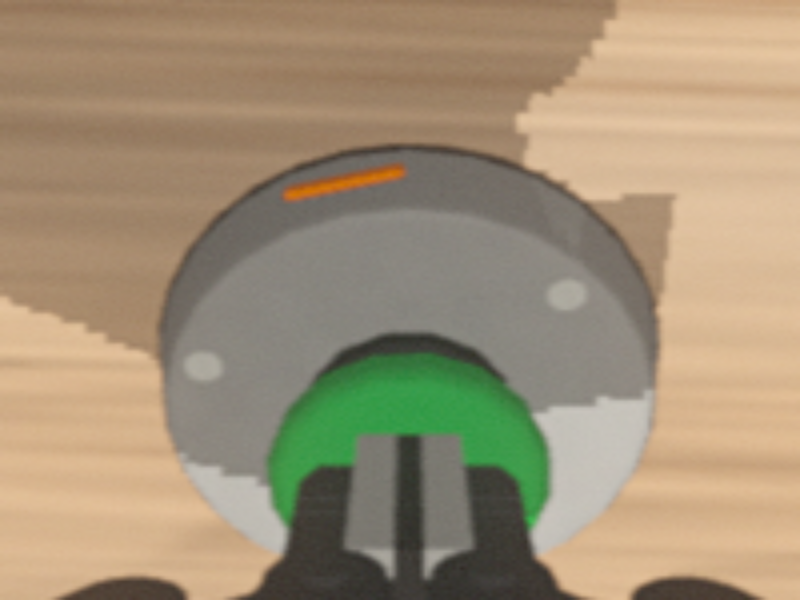

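The fingertips press centrally on the green cap (410,460), and no yellow shows above the collar from here. The mean force of 6.4 N means about 8.6 mm of travel, while height gives about 9.4 mm. One more mm splits the difference around 10.

Call:
{"api": "apply_moves", "payload": {
  "targets": [
    [[0,0,-0.1],0],
    [[0,0,0],0],
    [[0,0,0],0]
  ]
}}

```text
time_s: 13.15
ee_pos: [437.1, -209.5, 90.4]
tcp_rot: [-0.02, 1.0, -0.0, 0.0]
force: [-2.1, 0.2, 6.3]
gripper_width: -0.1
gripper_force: 3.4
```

```bash
python3 - <<'E'
from h import *
F=[];Z=[]
for i in range(24):
    w=camera('wrist');s=read_state();F.append(s['force'][2]);Z.append(s['ee_pos'][2])
print(np.mean(F),np.mean(Z),s['time_s'])
if 6.3<np.mean(F)<7.7: print(finish_job())
E
```

```text
6.812971588036777 90.42526632690847 14.35
the job is handed in; nothing more can be done
None
```

The lid is fully closed over the lens, and the job was handed in at 14.35 s with the gripper still holding the green key about half-way: 6.8 N against the 7 N expected, travel about 9.5–10.4 mm.

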